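Hold a bingo-cage bracket square in the gluing jig

TASK

The bingo cage is being repaired: draw the steel stop pin straight up out of the bed of the wooden corner jig, hang it by its collar in the notch on the jig's near edge and let go of it. Then lay the wooden bearing bracket flat in the jig's corner, its long side along the far fence and one end against the left fence (left as the robot sees it), and press it firmly against both fences at once; finish while still holding it pressed there, so that a helper can screw it from outside. Leave the other things on the table where they are.

Things in the scene. Friction and masses are not known exactly. Their poses are not given: they have to be found in the camera images.
- seat (a point): On the fixed corner jig (plywood bed 180 x 200 mm, 30 mm thick): the point on the bed's top, 30 mm above the table, under the bracket's centre when it is home. x towards the far fence, y towards the left fence, z up. Also the mouth of the 13.6 mm bore, 24 mm deep, that holds the pin at the start. The far fence's inner face is 32 mm away in x, the left fence's 50 mm away in y.
- far_fence: Fixed wooden strip on the far edge of the jig's bed, 22 mm thick (x), 200 mm long (y), 22 mm high above the bed; origin at the centre of its underside, on the bed's top face. x and y as for the seat.
- left_fence: Fixed wooden strip on the left edge of the jig's bed, 160 mm long (x), 20 mm thick (y), 22 mm high above the bed; origin at the centre of its underside. It meets the far fence in the corner.
- notch (a point): Centre of the parking notch on the jig's near edge, at the level of the notch block's top, 50 mm above the table. The block is 45 mm wide; the notch is an upright slot 17 mm wide (y) and 36 mm long (x, this point half-way), open above, towards the robot (-x) and down to the table. Axes as for the seat. The pin hangs with its collar on the two jaws.
- pin_grip (a point): On the steel pin's axis, in its round grip, where to take it: 68 mm above the foot, 28 mm above the collar's underside, 14 mm below the top. z is the pin's axis, upright at the start. Hung in the notch, this point is 28 mm above the notch point and the foot is 10 mm clear of the table.
- pin: The steel stop pin, 82 mm long, 120 g: a shank 12 mm across and 40 mm long with a chamfered foot, a collar 28 mm across and 6 mm high above it, and on top a grip 18 mm across and 36 mm high. Origin at the centre of its foot. At the start it stands loose in the bore, foot on the bottom, its collar's underside 16 mm above the bed.
- bracket_grip (a point): Centre of the bracket's upright, on the bracket's middle, 48 mm above its underside; grip the upright across its thickness (x). Home in the corner this point is 48 mm above the seat point, with the y axes along the same line (either end may go to the left fence).
- bracket: The loose wooden bearing bracket, about 150 g, standing on the table: a flat foot 64 mm (x) by 100 mm (y) and 24 mm high, with an upright in its middle 26 mm thick (x), 50 mm wide (y), its top 72 mm above the underside, with a brass bush through it. Origin at the centre of its underside. Wood drags on wood (friction about 0.5 to 0.7), so pressing it down on the bed takes away from the sideways push.
- ball_rack: Bystander: a flat wooden rack 90 x 120 x 20 mm with rows of wooden balls 20 mm across on top, loose; origin under its centre. It and the bracket may lie on either side of the jig.
- glue: Bystander: a white bottle 48 mm across, 130 mm high; origin under its centre.
- mug: Bystander: a white mug 80 mm across, 90 mm high; origin under its centre.
- screwdriver: Bystander: a screwdriver lying on the table.
Mind the look-alikes: they are no part of the job. What is shaped like the bracket but purple or turquoise is not meant.

How it is judged:
By the outcome, as a careful person would: the job done as asked, in the order asked, and still so for the second after the job is handed in, while the arm keeps its last pose, push and grip.
It also fails if it takes over 61 s, if anything falls off the work surface, if the arm or the gripper's body presses on something with over 40 N, if the wrist force passes 120 N, or if a joint passes its speed limit or range.

ROBOT

A 7-joint arm with a two-finger parallel gripper is mounted at the origin on the work surface. World frame = base frame: x ahead of the robot, y to its left, z up, the work surface at z = 0. Lengths are in m, angles in degrees, forces in N, time in s.
With the tool pointing down it reaches from about 0.425 to 0.875 m from the base axis. Payload 4.7 kg.
Tool frame: the origin (TCP) lies at the very end of the fingers, on their centre line; the grasp point (between the pads) lies 19 mm behind it (env.grasp_offset is the distance from the TCP to the grasp point, in m); z points along the fingers, y is the line along which they close (so a half turn about z gives the same grasp; the last joint's range is limited). The gripper opens to 87 mm and grips with 3 to 60 N. Pads are 19 mm wide; open, the fingers measure 117 mm over their backs; the gripper's body (75 mm by 190 mm) begins 51 mm behind the grasp point.
Start: joints at [78.043, 18.392, -4.016, 83.108, 1.295, 78.541, -3.26], TCP at [0.144, -0.634, 0.223] pointing down, gripper open.
Joint ranges: [-163.93, 163.93], [-17.29, 119.83], [-79.2, 71.16], [3.27, 140.29], [-89.18, 269.18], [5.43, 117.66], [-154.24, 154.24]. Speed limits (degrees/s): [147.25, 147.25, 180, 180, 180, 180, 180].

INTERFACE

Orientations are given as [roll, pitch, yaw] about the fixed x, y, z axes, in that order (R = Rz(yaw) Ry(pitch) Rx(roll)).
In Python, from cell import env gives the robot as it stands. The module is installed in compiled form; this text tells all that it offers.
- The arm moves only by the tool drive_tool, never from a script. Its argument "moves" is one flat list of numbers, 5 for each row, row after row: the shift along the tool's x, y, z in units of 40 mm (1.0 is 40 mm), then the turn about the tool's z in units of 10 degrees (1.0 is 10 degrees), then the finger opening in mm, from 0 to 87. A call has 1 to 5 rows; each row is the pose to reach, as a shift and turn from the pose commanded when the call began, along the tool's axes at that moment; what a row does not reach only later rows make up. A row lasts 1/8 s, in which the tool goes at most 62.5 mm and 10.7 degrees, less where a joint would pass 70% of its speed; a pose out of reach is approached as far as the arm can. A call with a gripper value outside its range is refused whole. The fingers move at their own pace and stop on an object; "squeeze" is the grip in N (left out, the last holds). Time passes only in rows, so rows that repeat a pose let the fingers close. It gives the time, the measured TCP pose, the force, the opening and the grip force at its end, in the units of the state.
- env.get_obs(): the state, without advancing time (a new reading comes with each control period).
- env.read_camera(name): name is "scene" or "top" or "wrist"; returns (picture, depth): 480x640x3 uint8, red, green, blue; 480x640 float32, m along the optical axis (not along the pixel's ray), 0 where there is no reading.
- env.camera_model(name): a dict with "K" (3x3 intrinsics, pixels), "k1" (the pictures are not rectified: a ray, as slopes to the right and down, at radius r is drawn at 1 + k1 r^2 times it, then the intrinsics apply), "rvec" (rotation vector, rad) and "tvec" (3), from world to camera coordinates, as OpenCV has them; the wrist camera has in their place "tool_from_camera" (4x4, takes a point from camera to tool coordinates, whose origin is the TCP and whose axes are the flange's). Camera axes: x right, y down, z forward; pixel columns grow to the right and rows downward; lengths in m; the calibration is good to about 2 mm. A picture is of the moment at which its call begins: read the wrist's pose just before it. camera_model takes no time and is no camera call.
- env.sign_off(): hands the job in; it is judged then, once.
The state is a dict: "time_s": time; "qpos": joint angles; "joint_velocities": joint speeds; "effort": joint torques, N m; "tool_pos": TCP position; "tool_rot": TCP orientation; "force": force on the tool from outside, world axes, zero at the start; "wrist_torque": the same for the moment, N m; "grip_width": finger opening in m; "grasp_force": force on a finger pad.
Only numpy, scipy, OpenCV 4.12 (cv2) and the standard library are available. Lean on these libraries where they do the work, as an engineer would, in place of code of your own. Each camera call takes 0.05 s, during which the arm holds its last target. There are 200 camera calls.

## Working session

There is one attempt and no reset: what is moved stays moved. The work goes in short steps, Python scripts to look and compute and a tool call to move; the robot and the scene stay as the last step left them, time stands still between calls to the robot, and variables do not carry over. Pictures are saved under pics/ and viewed, at most 10 in all, crops included, and the job is handed in when it is done.

Besides the shell and the picture viewer there is one more tool, called after "Emit:" as name(argument=value, ...) on one line, values as JSON. drive_tool: Moves the arm, as the interface text tells. Its arguments: {"type":"object","properties":{"moves":{"type":"array","items":{"type":"number"}},"squeeze":{"type":"number"}},"required":["moves"]}

```bash
mkdir -p pics; cat > h.py <<'E'
import numpy as np, cv2
from scipy.spatial.transform import Rotation as Ro
from cell import env
def cam(name):
    m=env.camera_model(name);o=env.get_obs()
    im,d=env.read_camera(name)
    if name=="wrist":
        T=np.eye(4);T[:3,:3]=Ro.from_euler('xyz',o['tool_rot'],degrees=True).as_matrix();T[:3,3]=o['tool_pos']
        W=T@np.array(m['tool_from_camera'])
    else:
        R=cv2.Rodrigues(np.array(m['rvec'],float))[0];W=np.eye(4);W[:3,:3]=R.T;W[:3,3]=-R.T@np.array(m['tvec']).ravel()
    return im,d,np.array(m['K']),m['k1'],W
def rays(px,K,k1):
    return cv2.undistortPoints(np.array(px,float).reshape(-1,1,2),K,np.array([k1,0,0,0.]))[:,0]
def onplane(px,z,c):
    _,_,K,k1,W=c
    n=rays(px,K,k1);v=np.c_[n,np.ones(len(n))]@W[:3,:3].T
    return W[:3,3]+v*((z-W[2,3])/v[:,2])[:,None]
def cloud(c):
    im,d,K,k1,W=c
    u,v=np.meshgrid(np.arange(640),np.arange(480))
    n=rays(np.c_[u.ravel(),v.ravel()],K,k1)
    P=np.c_[n,np.ones(len(n))]*d.reshape(-1,1)
    return (P@W[:3,:3].T+W[:3,3]).reshape(480,640,3)
def save(c,f): cv2.imwrite('pics/'+f,cv2.cvtColor(c[0],cv2.COLOR_RGB2BGR))
E
python3 - <<'E'
from h import *
import pickle
o=env.get_obs();print(o)
for n in("top","scene"):
    c=cam(n);save(c,n+'0.png');pickle.dump(c,open(n+'.pkl','wb'))
    print(n,c[4].round(3).tolist(),c[2].tolist(),c[3])
E
```

```text
{'time_s': 0.0, 'qpos': array([78.04289453, 18.43923062, -4.01515083, 83.17390223,  1.29607673,
       78.54083995, -3.26224648]), 'joint_velocities': array([0.03556475, 0.00195705, 0.0173795 , 0.02624186, 0.14429087,
       0.00951414, 0.0546406 ]), 'effort': array([-4.18747168e-04, -4.91282558e+01, -4.04196745e-01, -3.12524307e+01,
       -6.38259505e-02,  4.37610783e-02,  1.57180821e-04]), 'tool_pos': array([ 0.14343798, -0.63341585,  0.22146829]), 'tool_rot': array([-1.79891328e+02,  6.88936036e-03,  1.27644467e+01]), 'force': array([-0.04926501, -0.07274027,  0.72460806]), 'wrist_torque': array([-0.0330309 , -0.00064397,  0.02278236]), 'grasp_force': 0.0, 'grip_width': 0.08715165504310342}
top [[0.024, -0.998, 0.055, 0.475], [-1.0, -0.024, -0.002, -0.129], [0.003, -0.055, -0.998, 1.727], [0.0, 0.0, 0.0, 1.0]] [[588.8115361342324, 0.0, 318.5598671350932], [0.0, 588.8115361342324, 241.94141581074547], [0.0, 0.0, 1.0]] -0.10281293537354687
scene [[0.071, 0.825, -0.561, 1.234], [0.997, -0.049, 0.053, -0.217], [0.016, -0.563, -0.826, 1.039], [0.0, 0.0, 0.0, 1.0]] [[536.2617995579183, 0.0, 320.8810618026214], [0.0, 536.2617995579183, 236.48875644527], [0.0, 0.0, 1.0]] 0.0030000227079202365
```

View pics/top0.png

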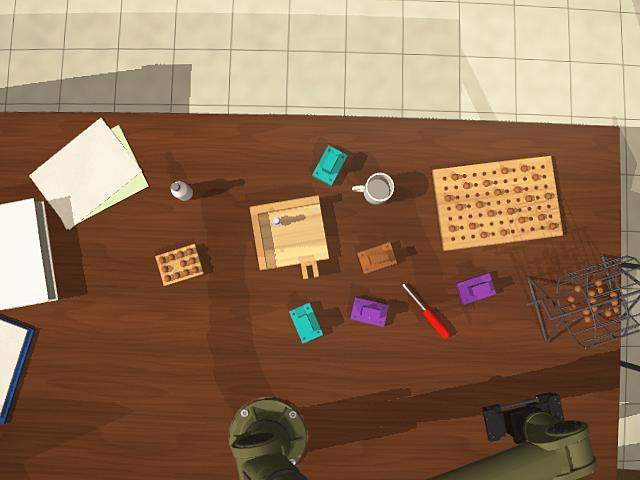

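View pics/scene0.png

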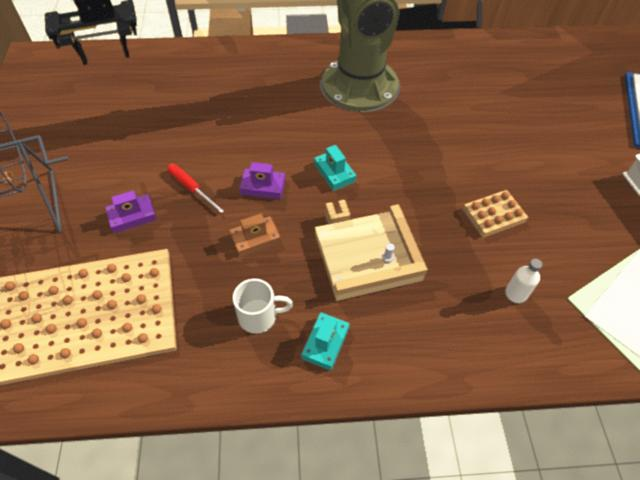

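The top view shows the jig at (290,235), the pin at (278,221), the notch block at (310,268), the glue at (180,190), the mug at (378,188) and the ball rack at (180,264). Bracket-shaped candidates are turquoise (330,165), turquoise (306,322), purple (370,310), purple (477,289) and brown wood (378,257). Only the brown one is bare wood, so it is the bracket. I'll confirm it in a crop and measure.

```bash
python3 - <<'E'
from h import *
import pickle
t=pickle.load(open('top.pkl','rb'));s=pickle.load(open('scene.pkl','rb'))
a=cv2.resize(t[0][190:290,235:415],None,fx=4,fy=4,interpolation=2)[:, :]
b=cv2.resize(s[0][195:305,220:430],None,fx=3,fy=3)
im=np.zeros((600,800,3),np.uint8);im[:400,:720]=a
b=cv2.resize(s[0][210:260,220:290],None,fx=4,fy=4);im[400:600,:280]=b
cv2.imwrite('pics/crop.png',im[...,::-1])
for n,c in(('top',t),('scene',s)):
    X=cloud(c);z=X[...,2];d=c[1]
    hsv=cv2.cvtColor(c[0],cv2.COLOR_RGB2HSV)
    # jig bed
    reg=np.zeros(z.shape,bool)
    if n=='top': reg[185:285,240:335]=1
    else: reg[190:305,310:430]=1
    print(n,'valid',(d[reg]>0).mean())
    for lo,hi,l in((.022,.038,'bed'),(.045,.06,'fence/notch'),(.065,.2,'pin')):
        m=reg&(z>lo)&(z<hi)&(d>0);P=X[m]
        if m.sum()>5: print(l,m.sum(),P.mean(0).round(4),cv2.minAreaRect(P[:,:2].astype(np.float32)*1000))
    reg=np.zeros(z.shape,bool)
    if n=='top': reg[235:280,345:410]=1
    else: reg[205:258,222:290]=1
    for lo,hi,l in((.015,.035,'foot'),(.06,.085,'upright')):
        m=reg&(z>lo)&(z<hi)&(d>0);P=X[m]
        print(l,m.sum(),P.mean(0).round(4),cv2.minAreaRect(P[:,:2].astype(np.float32)*1000))
E
```

```text
top valid 0.996421052631579
bed 3185 [ 0.5853 -0.0598  0.0314] ((568.9649658203125, -53.37201690673828), (195.33995056152344, 196.93240356445312), 10.830852508544922)
fence/notch 1099 [ 0.6071 -0.0184  0.0529] ((572.8090209960938, -50.14906311035156), (228.3116455078125, 199.45704650878906), 10.493034362792969)
pin 37 [ 0.6263 -0.0131  0.0871] ((650.3655395507812, -41.02587890625), (16.66020965576172, 94.4675064086914), 39.21792221069336)
foot 579 [ 0.5285 -0.3002  0.0255] ((529.3577880859375, -301.94677734375), (63.973304748535156, 100.88265991210938), 19.56779670715332)
upright 174 [ 0.5292 -0.3017  0.0735] ((529.3081665039062, -302.10882568359375), (25.76405143737793, 51.65974426269531), 19.752626419067383)
scene valid 0.9960144927536232
bed 4605 [ 0.5838 -0.0649  0.0312] ((570.9058837890625, -55.67356872558594), (231.38504028320312, 199.052490234375), 11.306816101074219)
fence/notch 1949 [ 0.6147 -0.0234  0.0524] ((570.9292602539062, -53.63494110107422), (231.73326110839844, 201.32569885253906), 10.779534339904785)
pin 91 [ 0.627  -0.0145  0.0831] ((624.484375, -14.218063354492188), (17.863298416137695, 18.164939880371094), 39.82665252685547)
foot 802 [ 0.5379 -0.3045  0.0249] ((499.82861328125, -314.5252685546875), (130.2581024169922, 100.477783203125), 19.25879669189453)
upright 304 [ 0.5312 -0.3047  0.0715] ((528.8666381835938, -304.73931884765625), (30.2625675201416, 51.55305480957031), 16.996849060058594)
```

View pics/crop.png

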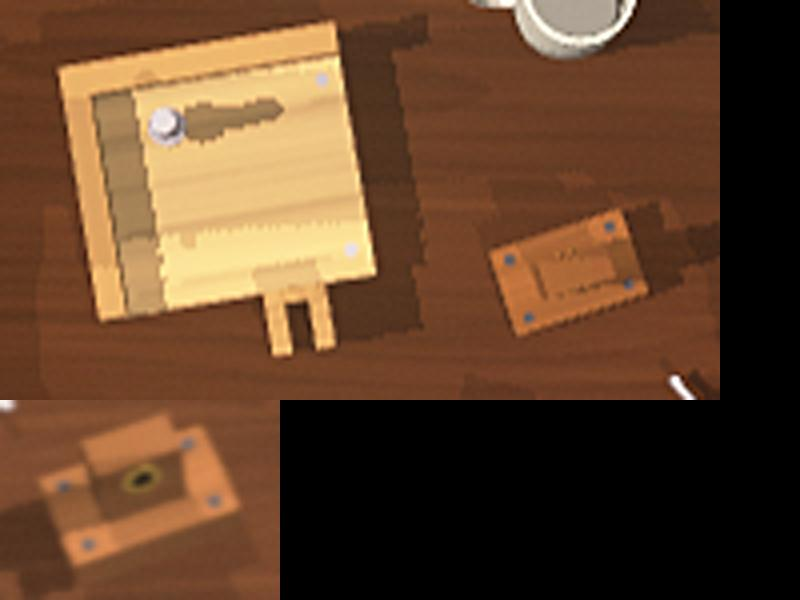

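The crop confirms the brown bracket with its brass bush, yaw about 19.6°. The jig yaw is about 10.7° and the pin is near (0.626,-0.013). Next I move over the jig.

Emit:
drive_tool(moves=[1.1,-1.0,-0.15,-1,60,2.2,-2.0,-0.3,-2,60,3.3,-3.0,-0.45,-3,60,4.4,-3.9,-0.6,-4,60,5.6,-4.9,-0.75,-5,60])

```text
time_s: 0.72
tool_pos: [0.3191, -0.392, 0.2524]
tool_rot: [-180.0, 0.0, 63.0]
force: [0.7, -0.1, 0.3]
grip_width: 0.0603
grasp_force: 0.0
```

```bash
cat >> h.py <<'E'
def go(x,y,z,yaw,rows=5):
    o=env.get_obs();R=Ro.from_euler('xyz',o['tool_rot'],degrees=True).as_matrix()
    d=R.T@(np.array([x,y,z])-o['tool_pos'])/.04
    t=-((yaw-o['tool_rot'][2]+180)%360-180)/10
    print('at',o['tool_pos'].round(4),o['tool_rot'].round(2),'F',o['force'].round(1),'w',round(o['grip_width'],4),'t',round(o['time_s'],2))
    print('units',d.round(3),'turn',round(t,3),'rows>=',max(np.linalg.norm(d)*40/62.5,abs(t)/1.07).round(1))
E
python3 -c "
from h import *
go(.56,-.06,.25,100.7)
print(np.array(env.camera_model('wrist')['tool_from_camera']).round(3))"
```

```text
at [ 0.3191 -0.392   0.2524] [-1.7999e+02  2.0000e-02  6.3040e+01] F [ 0.7 -0.1  0.3] w 0.0603 t 0.72
units [10.128  1.605  0.057] turn -3.766 rows>= 6.6
[[ 0.001 -0.966 -0.258  0.07 ]
 [ 1.     0.     0.001  0.001]
 [-0.001 -0.258  0.966 -0.162]
 [ 0.     0.     0.     1.   ]]
```

Emit:
drive_tool(moves=[1.5,0.2,0,-0.8,60,3.0,0.45,0,-1.6,60,4.5,0.7,0,-2.4,60,6.0,0.95,0,-3.1,60,7.5,1.2,0,-3.77,60])

```text
time_s: 1.35
tool_pos: [0.4992, -0.1471, 0.2524]
tool_rot: [-180.0, 0.0, 100.7]
force: [0.7, -0.6, -0.1]
grip_width: 0.0596
grasp_force: 0.0
```

```bash
python3 -c "
from h import *
go(.56,-.06,.27,100.7)"
```

```text
at [ 0.4992 -0.1471  0.2524] [-1.7998e+02  4.0000e-02  1.0067e+02] F [ 0.7 -0.6 -0.1] w 0.0596 t 1.35
units [ 1.859  1.898 -0.442] turn -0.003 rows>= 1.7
```

Emit:
drive_tool(moves=[0.95,0.95,-0.2,0,60,1.86,1.9,-0.44,0,60,1.86,1.9,-0.44,0,60,1.86,1.9,-0.44,0,60])

```text
time_s: 1.85
tool_pos: [0.5593, -0.0624, 0.2694]
tool_rot: [-179.9, 0.0, 100.5]
force: [-0.1, -1.2, 0.0]
grip_width: 0.0599
grasp_force: 0.0
```

```bash
python3 - <<'E'
from h import *
import pickle
c=cam('wrist');save(c,'w1.png');pickle.dump(c,open('w1.pkl','wb'))
X=cloud(c);z=X[...,2];print((c[1]>0).mean(), c[4][:3,3])
R=Ro.from_euler('z',10.7,degrees=True).as_matrix()
for lo,hi,l in((.025,.036,'bed'),(.046,.0535,'fence'),(.078,.095,'pin')):
    m=(z>lo)&(z<hi)&(c[1]>0);P=X[m]
    print(l,m.sum(),P.mean(0).round(4) if len(P) else '')
    if len(P): print(cv2.minAreaRect(P[:,:2].astype(np.float32)*1000))
E
```

```text
0.969375 [0.5476879  0.006552   0.43131298]
bed 19752 [ 0.5781 -0.0589  0.0299]
((517.468017578125, -133.92999267578125), (391.87799072265625, 286.84796142578125), 27.288225173950195)
fence 7668 [ 0.6021 -0.0146  0.0514]
((513.2905883789062, -62.49827575683594), (347.583251953125, 199.14556884765625), 10.702637672424316)
pin 267 [ 0.6243 -0.0114  0.0872]
((624.8237915039062, -11.451255798339844), (17.37762451171875, 16.960384368896484), 12.02431583404541)
```

View pics/w1.png

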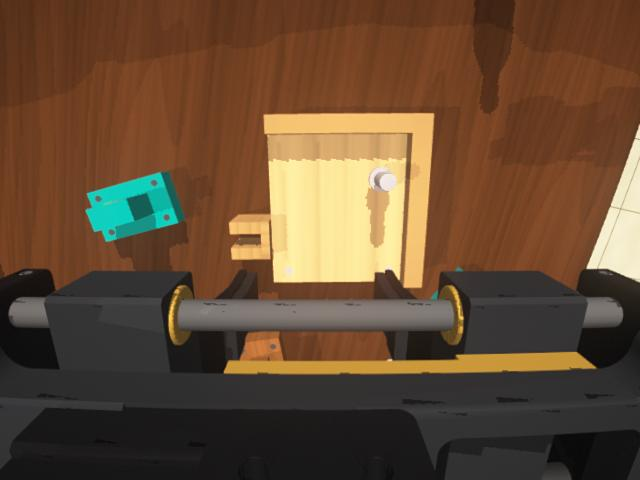

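The wrist view shows the pin at (383,180), the left fence along row 122, the far fence along column 420 and the notch slot at (248,241). I'll fit lines to the fences and the slot.

```bash
python3 - <<'E'
from h import *
import pickle
c=pickle.load(open('w1.pkl','rb'))
X=cloud(c);z=X[...,2]
reg=np.zeros(z.shape,bool);reg[100:275,215:445]=1
f=reg&(z>.044)&(z<.057)
P=X[f][:,:2]*1000
# yaw fit: far fence inner/outer edges per row, left fence edges per column
def edge(lines):
    lines=np.array(lines);v=cv2.fitLine(lines.astype(np.float32),cv2.DIST_HUBER,0,.01,.01).ravel();return v
rows=range(145,255,3);inn=[];out=[]
for r in rows:
    k=np.where(f[r,395:445])[0]+395
    if len(k)>5: inn.append((k.min()-.5,r));out.append((k.max()+.5,r))
li=[];lo=[]
for q in range(285,370,3):
    k=np.where(f[100:160,q])[0]+100
    if len(k)>3: lo.append((q,k.min()-.5));li.append((q,k.max()+.5))
for n,e,ax in(('far in',inn,1),('far out',out,1),('left in',li,0),('left out',lo,0)):
    Q=onplane(e,.052,c)[:,:2]*1000
    v=edge(Q);a=np.degrees(np.arctan2(v[1],v[0]));a=(a-(90 if ax else 0)+90)%180-90
    th=np.radians(10.7);ex=np.array([np.cos(th),np.sin(th)]);ey=np.array([-ex[1],ex[0]])
    print(n,'yaw',a.round(2),'coord',np.median(Q@(ex if ax else ey)).round(2))
n=f.copy();n[:,275:]=0
print(np.argwhere(n).min(0),np.argwhere(n).max(0))
Q=X[n][:,:2]*1000; print('notch ex',np.percentile(Q@ex,[1,99]).round(1),'ey',np.percentile(Q@ey,[1,99]).round(1))
for q in range(228,275,4):
    k=np.where(n[:,q])[0]; 
    if len(k): 
        j=np.split(k,np.where(np.diff(k)>2)[0]+1)
        print(q,[tuple((onplane([(q,g[0]-.5),(q,g[-1]+.5)],.05,c)[:,:2]*1000@ey).round(1)) for g in j], (onplane([(q,j[0][0])],.05,c)[:,:2]*1000@ex).round(1))
p=X[reg&(z>.078)&(z<.1)];r=cv2.minAreaRect(p[:,:2].astype(np.float32)*1000)[0]
print('pin ex,ey',np.dot(r,ex),np.dot(r,ey))
pm=reg&(z>.08)&(z<.1);u=np.argwhere(pm);cc=[(u[:,1].min()+u[:,1].max())/2,(u[:,0].min()+u[:,0].max())/2]
q=onplane([cc],.088,c)[0]*1000;print('pin top ray',q,q[:2]@ex,q[:2]@ey)
E
```

```text
far in yaw 11.66 coord 641.89
far out yaw 10.85 coord 665.84
left in yaw 10.63 coord -77.84
left out yaw 10.58 coord -58.31
[115 229] [259 274]
notch ex [438.7 494.3] ey [-221.2  -60.4]
232 [(np.float64(-175.7), np.float64(-190.0)), (np.float64(-205.8), np.float64(-221.9))] [442.2]
236 [(np.float64(-174.6), np.float64(-190.0)), (np.float64(-205.8), np.float64(-221.9))] [446.9]
240 [(np.float64(-174.6), np.float64(-190.0)), (np.float64(-205.8), np.float64(-221.9))] [451.5]
244 [(np.float64(-174.6), np.float64(-190.0)), (np.float64(-205.8), np.float64(-221.9))] [456.2]
248 [(np.float64(-175.8), np.float64(-190.1)), (np.float64(-205.8), np.float64(-221.9))] [460.7]
252 [(np.float64(-174.6), np.float64(-190.1)), (np.float64(-205.8), np.float64(-221.9))] [465.4]
256 [(np.float64(-174.7), np.float64(-190.1)), (np.float64(-205.9), np.float64(-221.9))] [470.1]
260 [(np.float64(-174.7), np.float64(-190.1)), (np.float64(-205.9), np.float64(-221.9))] [474.7]
264 [(np.float64(-58.7), np.float64(-78.4)), (np.float64(-174.7), np.float64(-222.0))] [483.9]
268 [(np.float64(-58.8), np.float64(-78.4)), (np.float64(-174.7), np.float64(-220.7))] [488.2]
272 [(np.float64(-58.8), np.float64(-78.5))] [492.5]
pin ex,ey 611.8337372106458 -127.26106906485683
pin top ray [623.9534846  -11.34495728  88.        ] 610.998298594766 -126.99503183830456
```

```bash
python3 -c "
from h import *
go(.6246,-.012,.12,100.7)
go(.6246,-.012,.056,100.7)"
```

```text
at [ 0.559  -0.0633  0.2694] [-1.7991e+02  3.0000e-02  1.0037e+02] F [-0.9 -0.4  0.3] w 0.0598 t 1.9
units [0.968 1.849 3.732] turn -0.033 rows>= 2.7
at [ 0.559  -0.0633  0.2694] [-1.7991e+02  3.0000e-02  1.0037e+02] F [-0.9 -0.4  0.3] w 0.0598 t 1.9
units [0.969 1.852 5.332] turn -0.033 rows>= 3.7
```

Emit:
drive_tool(moves=[0.5,0.9,1.2,0,30,0.97,1.85,2.4,0,30,0.97,1.85,3.2,0,30,0.97,1.85,3.2,0,30])

```text
time_s: 2.4
tool_pos: [0.6228, -0.0123, 0.1386]
tool_rot: [-179.6, -0.0, 100.4]
force: [-0.0, -0.5, 0.1]
grip_width: 0.0325
grasp_force: 0.0
```

```bash
python3 - <<'E'
from h import *
import pickle
go(.6246,-.012,.056,100.7)
c=cam('wrist');save(c,'w2.png');pickle.dump(c,open('w2.pkl','wb'))
go(.6246,-.012,.056,100.7)
X=cloud(c);z=X[...,2];m=(z>.08)&(z<.1)&(abs(X[...,0]-.624)<.03)&(abs(X[...,1]+.012)<.03)
u=np.argwhere(m);print(len(u),u.min(0),u.max(0));cc=[(u[:,1].min()+u[:,1].max())/2,(u[:,0].min()+u[:,0].max())/2]
print(onplane([cc],.088,c),X[m].mean(0))
E
```

```text
at [ 0.6228 -0.0123  0.1386] [-1.7959e+02 -4.0000e-02  1.0035e+02] F [-0.  -0.5  0.1] w 0.0325 t 2.4
units [-0.003  0.059  2.065] turn -0.035 rows>= 1.3
at [ 0.6244 -0.0122  0.1412] [-1.7983e+02  2.0000e-02  1.0033e+02] F [0.4 0.2 0.4] w 0.0319 t 2.45
units [0.006 0.012 2.131] turn -0.037 rows>= 1.4
589 [243 305] [270 330]
[[ 0.62455843 -0.01058534  0.088     ]] [ 0.6247368  -0.01064662  0.08743018]
```

View pics/w2.png

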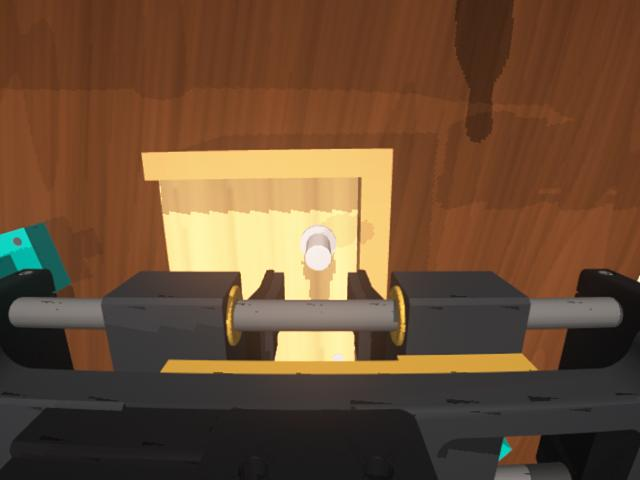

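The pin at (318,250) is centred between the fingers, so I go down and grip.

Emit:
drive_tool(moves=[0.03,0,1.0,0,30,0.03,0,2.0,0,30,0.03,0.0,2.13,0,30,0.03,0.0,2.13,0,30])

```text
time_s: 2.95
tool_pos: [0.6265, -0.0099, 0.0591]
tool_rot: [179.9, 0.1, 100.4]
force: [0.7, 0.5, 0.8]
grip_width: 0.0301
grasp_force: 0.0
```

Emit:
drive_tool(moves=[0,0,0,0,10,0,0,0,0,10,0,0,0,0,10,0,0,0,0,10], squeeze=30)

```text
time_s: 3.45
tool_pos: [0.6257, -0.0091, 0.0586]
tool_rot: [180.0, 0.1, 100.5]
force: [-1.7, -0.0, 6.4]
grip_width: 0.016
grasp_force: 29.7
```

```bash
python3 -c "
from h import *
go(.6246,-.011,.056,100.7)"
```

```text
at [ 0.6257 -0.0091  0.0586] [1.7996e+02 6.0000e-02 1.0046e+02] F [-1.7 -0.   6.4] w 0.016 t 3.45
units [-0.041 -0.035  0.064] turn -0.024 rows>= 0.1
```

Emit:
drive_tool(moves=[0,0,-0.3,0,10,0,0,-0.8,0,10,0,0,-1.3,0,10,0,0,-1.7,0,10,0,0,-1.7,0,10])

```text
time_s: 4.08
tool_pos: [0.6265, -0.0089, 0.127]
tool_rot: [179.8, 0.1, 100.5]
force: [1.1, 0.3, -1.3]
grip_width: 0.0161
grasp_force: 29.7
```

```bash
python3 - <<'E'
from h import *
import pickle
go(.6257,-.0091,.125,100.7)
c=cam('wrist');s=cam('scene');pickle.dump((c,s),open('w3.pkl','wb'))
im=np.zeros((480,800,3),np.uint8);im[:,:400]=c[0][:,120:520];im[:,400:]=cv2.resize(s[0][170:290,330:430],(400,480));cv2.imwrite('pics/w3.png',im[...,::-1])
E
```

```text
at [ 0.6265 -0.0089  0.127 ] [1.7981e+02 6.0000e-02 1.0046e+02] F [ 1.1  0.3 -1.3] w 0.0161 t 4.08
units [-0.001 -0.021  0.051] turn -0.024 rows>= 0.0
```

View pics/w3.png

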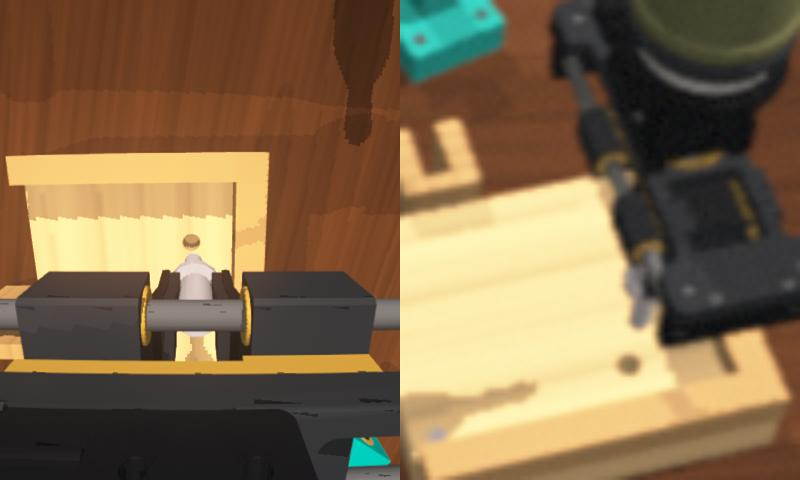

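The pin is out and held about upright, with its foot at crop (193,257). The empty bore is at crop (191,242). I'll check the foot and bore positions.

```bash
python3 - <<'E'
from h import *
import pickle
c,s=pickle.load(open('w3.pkl','rb'))
X=cloud(c);np.set_printoptions(precision=4,suppress=True)
th=np.radians(10.7);ex=np.array([np.cos(th),np.sin(th)]);ey=np.array([-ex[1],ex[0]])
b=onplane([(311,242)],.03,c)[0];print('bore',b,b[:2]@ex,b[:2]@ey)
m=(X[...,2]>.05)&(X[...,2]<.15);m[:248]=0;m[272:]=0;m[:,:275]=0;m[:,:]&=True;m[:,350:]=0
for r in range(250,290,3):
    k=np.where((X[r,290:340,2]>.06))[0]+290
    if len(k):
        k2=[k.min(),k.max()];print(r,k2,X[r,(k2[0]+k2[1])//2])
n=X[...,2];f=(n>.044)&(n<.057);f[:,:370]=0
print('TCP jig',np.array([626.5,-8.9])@ex,np.array([626.5,-8.9])@ey)
g=(n>.044)&(n<.057);g[:,185:]=0;print([X[r,q]for r,q in np.argwhere(g)[::200]][:5])
E
```

```text
bore [ 0.6247 -0.0109  0.03  ] 0.6117604006040626 -0.12672338325760915
253 [np.int64(318), np.int64(318)] [0.6141 0.0601 0.2889]
256 [np.int64(307), np.int64(319)] [ 0.6255 -0.0056  0.0821]
259 [np.int64(305), np.int64(321)] [ 0.6255 -0.0056  0.0881]
262 [np.int64(305), np.int64(325)] [0.6251 0.0027 0.1181]
265 [np.int64(299), np.int64(329)] [0.6248 0.0018 0.1203]
268 [np.int64(296), np.int64(333)] [0.6251 0.0001 0.1204]
271 [np.int64(293), np.int64(335)] [ 0.6254 -0.0018  0.1197]
274 [np.int64(290), np.int64(339)] [ 0.6256 -0.0025  0.1221]
277 [np.int64(290), np.int64(339)] [ 0.6256 -0.0026  0.1262]
280 [np.int64(290), np.int64(339)] [ 0.6256 -0.0024  0.1308]
283 [np.int64(290), np.int64(339)] [ 0.6256 -0.0024  0.1349]
286 [np.int64(290), np.int64(339)] [ 0.6256 -0.0024  0.1386]
289 [np.int64(290), np.int64(339)] [ 0.6255 -0.0023  0.1424]
TCP jig 613.9544841576434 -125.06538842830228
[array([0.5058, 0.0364, 0.0447]), array([0.5255, 0.038 , 0.0532]), array([0.5026, 0.0312, 0.0511]), array([0.521 , 0.0323, 0.0512]), array([0.5006, 0.026 , 0.052 ])]
```

```bash
python3 -c "
from h import *
go(.4893,-.1068,.127,100.7)"
```

```text
at [ 0.6251 -0.0091  0.1248] [-1.7998e+02  1.0000e-02  1.0046e+02] F [-0.   0.4 -1.6] w 0.016 t 4.17
units [-1.785 -3.781 -0.053] turn -0.024 rows>= 2.7
```

Emit:
drive_tool(moves=[-0.5,-1.0,-0.1,0,10,-1.0,-2.0,-0.1,0,10,-1.5,-3.0,-0.1,0,10,-1.78,-3.8,-0.1,0,10,-1.78,-3.8,-0.1,0,10])

```text
time_s: 4.8
tool_pos: [0.486, -0.1088, 0.1279]
tool_rot: [-179.8, 0.1, 100.2]
force: [0.5, 0.1, -1.5]
grip_width: 0.0162
grasp_force: 29.7
```

Emit:
drive_tool(moves=[0,0,0,0,10,0,0,0,0,10])

```text
time_s: 5.05
tool_pos: [0.4896, -0.1055, 0.1288]
tool_rot: [180.0, -0.0, 100.6]
force: [-0.3, 0.1, -0.7]
grip_width: 0.0161
grasp_force: 29.7
```

```bash
python3 - <<'E'
from h import *
import pickle
go(.4879,-.107,.127,100.7)
c=cam('wrist');save(c,'w4.png');pickle.dump(c,open('w4.pkl','wb'))
go(.4879,-.107,.127,100.7)
E
```

```text
at [ 0.4896 -0.1055  0.1288] [ 1.7997e+02 -5.0000e-02  1.0058e+02] F [-0.3  0.1 -0.7] w 0.0161 t 5.05
units [-0.03  -0.048  0.046] turn -0.012 rows>= 0.0
at [ 0.4895 -0.1056  0.1288] [ 1.7998e+02 -5.0000e-02  1.0057e+02] F [-0.3 -0.5 -2.2] w 0.0162 t 5.1
units [-0.028 -0.046  0.045] turn -0.013 rows>= 0.0
```

View pics/w4.png

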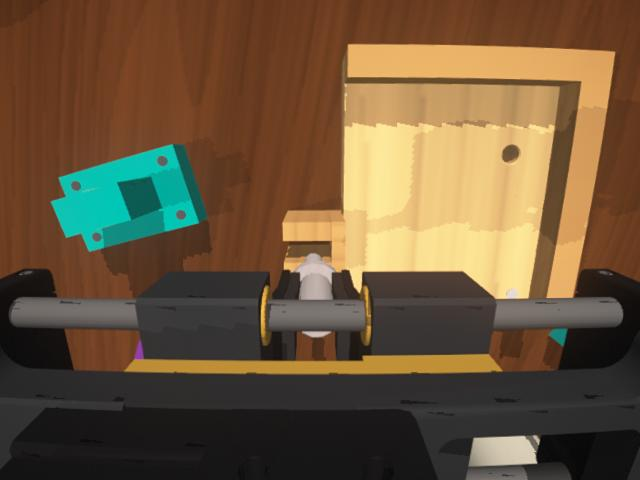

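The pin hangs over the slot. The left jaw spans rows 210-242 near column 305, and the shank foot is at (315,257). I'll compare their y positions.

```bash
python3 - <<'E'
from h import *
import pickle
c=pickle.load(open('w4.pkl','rb'));X=cloud(c)
th=np.radians(10.7);ex=np.array([np.cos(th),np.sin(th)]);ey=np.array([-ex[1],ex[0]])
J=np.stack([X[...,:2]@ex,X[...,:2]@ey,X[...,2]],-1)*1000
np.set_printoptions(precision=1,suppress=True)
for q in(296,):
    for r in range(208,272,3): print(q,r,J[r,q])
for r in (254,256,258,260,262): print(r,J[r,315])
r=235;print('near end',[J[r,q] for q in range(280,292,2)])
print('slot closed end row 250',[ (q,J[250,q]) for q in range(322,340,2)])
t=env.get_obs()['tool_pos'][:2]*1000;print('tcp',t@ex,t@ey)
b=onplane([(511,154)],.03,c)[0][:2]*1000;print('bore',b@ex,b@ey)
E
```

```text
296 208 [ 445.7 -174.1    0. ]
296 211 [ 445.8 -176.5    1.7]
296 214 [ 446.6 -176.1   17.5]
296 217 [ 447.3 -176.3   29.2]
296 220 [ 448.  -176.    42.2]
296 223 [ 448.5 -176.5   51. ]
296 226 [ 448.4 -178.7   50.9]
296 229 [ 448.3 -181.1   50.1]
296 232 [ 448.3 -183.6   49.4]
296 235 [ 448.3 -185.5   50.5]
296 238 [ 448.3 -187.7   50.9]
296 241 [ 445.2 -203.9   -0.2]
296 244 [ 445.2 -206.6   -0.1]
296 247 [ 445.6 -207.2    7.4]
296 250 [ 446.2 -206.7   18.2]
296 253 [ 446.6 -207.    26. ]
296 256 [ 447.  -207.1   33.7]
296 259 [ 447.4 -207.4   40.4]
296 262 [ 447.9 -206.7   49.7]
296 265 [ 447.9 -209.    49.9]
296 268 [ 451.9 -187.5  116.4]
296 271 [ 452.1 -187.5  121.1]
254 [ 462.2 -190.7   80.7]
256 [ 462.2 -191.2   83.4]
258 [ 462.2 -190.8   88.6]
260 [ 462.3 -183.2  115.4]
262 [ 462.3 -182.9  119.9]
near end [array([ 431.1, -198.3,   -0.2]), array([ 432.9, -198.3,    0.1]), array([ 439.4, -185.7,   49.7]), array([ 440.9, -185.6,   50.2]), array([ 442.5, -185.3,   51.3]), array([ 443.9, -185.7,   50. ])]
slot closed end row 250 [(322, array([ 468.1, -207.2,   16.6])), (324, array([ 469.7, -206.7,   18.3])), (326, array([ 471.5, -207.3,   16.5])), (328, array([ 473.1, -206.8,   18.1])), (330, array([ 474.4, -204.4,   26.1])), (332, array([ 474.9, -197.4,   49.3])), (334, array([ 476.4, -197.4,   49.4])), (336, array([ 477.8, -197. ,   50.8])), (338, array([ 479.3, -197.4,   49.6]))]
tcp 461.3936877825434 -194.60002067279052
bore 612.06329461792 -127.07546731911812
```

Emit:
drive_tool(moves=[-0.04,-0.1,0,0,10,-0.04,-0.1,0.5,0,10,-0.04,-0.1,0.9,0,10,-0.04,-0.1,1.3,0,10,-0.04,-0.1,1.55,0,10])

```text
time_s: 5.72
tool_pos: [0.4846, -0.1087, 0.0657]
tool_rot: [-179.9, -0.0, 100.5]
force: [-0.2, -0.6, -0.2]
grip_width: 0.0165
grasp_force: 29.7
```

Emit:
drive_tool(moves=[0,0,0.03,0,10,0,0,0.06,0,10,0,0,0.09,0,10])

```text
time_s: 6.1
tool_pos: [0.4856, -0.1091, 0.0638]
tool_rot: [179.9, 0.0, 100.5]
force: [-0.0, 1.1, -1.4]
grip_width: 0.016
grasp_force: 29.7
```

```bash
python3 - <<'E'
from h import *
import pickle
s=cam('scene');c=cam('wrist');pickle.dump((c,s),open('w5.pkl','wb'))
go(.4879,-.107,.0626,100.7)
X=cloud(c)
th=np.radians(10.7);ex=np.array([np.cos(th),np.sin(th)]);ey=np.array([-ex[1],ex[0]])
J=np.stack([X[...,:2]@ex,X[...,:2]@ey,X[...,2]],-1)*1000
np.set_printoptions(precision=1,suppress=True)
for r in range(244,286,3): print(r,J[r,315],J[r,300])
E
```

```text
at [ 0.4853 -0.1091  0.0636] [1.7998e+02 3.0000e-02 1.0046e+02] F [-0.4  0.5 -1.5] w 0.0162 t 6.2
units [0.039 0.073 0.024] turn -0.024 rows>= 0.1
244 [ 457.5 -176.7   50.7] [ 449.5 -176.9   50.2]
247 [ 457.5 -178.7   49.8] [ 449.4 -178.7   49.7]
250 [ 457.5 -180.2   50.3] [ 449.3 -180.8   48.4]
253 [ 457.5 -182.1   49.9] [ 449.4 -182.    49.9]
256 [ 457.5 -183.5   50.7] [ 449.3 -183.7   49.9]
259 [ 457.5 -185.4   50.1] [ 449.3 -185.4   50. ]
262 [ 457.5 -185.5   54.8] [ 449.3 -187.4   49.4]
265 [ 457.5 -186.7   56.4] [ 449.4 -188.1   52.1]
268 [ 457.5 -188.7   55.6] [ 449.5 -188.4   56.1]
271 [ 457.5 -189.6   57.5] [ 449.6 -189.8   56.9]
274 [ 457.5 -190.5   59.7] [ 449.5 -192.    55.7]
277 [ 457.5 -190.7   63.4] [ 449.5 -193.2   57.1]
280 [ 457.5 -190.5   68. ] [ 449.5 -195.    56.8]
283 [ 457.5 -191.1   70.6] [ 449.6 -195.2   60.4]
```

Emit:
drive_tool(moves=[0,0,0.02,0,10,0,0,0.04,0,10,0,0,0.04,0,10])

```text
time_s: 6.58
tool_pos: [0.4854, -0.1091, 0.0626]
tool_rot: [180.0, 0.0, 100.5]
force: [-2.4, -0.2, 6.0]
grip_width: 0.0161
grasp_force: 29.7
```

Contact shows the pin is seated, so I open and rise.

Emit:
drive_tool(moves=[0,0,0,0,24,0,0,0,0,36,0,0,0,0,40,0,0,-0.2,0,40,0,0,-0.6,0,40])

```text
time_s: 7.2
tool_pos: [0.4847, -0.1087, 0.0861]
tool_rot: [-179.9, -0.0, 100.5]
force: [-0.2, -0.4, 0.1]
grip_width: 0.0396
grasp_force: 0.0
```

Emit:
drive_tool(moves=[0,0,-1,0,50,0,0,-2,0,60,0,0,-2.9,0,60,0,0,-2.9,0,60])

```text
time_s: 7.7
tool_pos: [0.4874, -0.1092, 0.2059]
tool_rot: [179.7, 0.3, 100.5]
force: [0.1, -0.5, -1.0]
grip_width: 0.0589
grasp_force: 0.0
```

```bash
python3 - <<'E'
from h import *
import pickle
c=cam('wrist');pickle.dump(c,open('w6.pkl','wb'));s=cam('scene')
im=np.zeros((480,800,3),np.uint8);im[:,:320]=c[0][:,160:480];im[:,320:]=cv2.resize(s[0][180:270,290:380],(480,480));cv2.imwrite('pics/w6.png',im[...,::-1])
X=cloud(c)
th=np.radians(10.7);ex=np.array([np.cos(th),np.sin(th)]);ey=np.array([-ex[1],ex[0]])
J=np.stack([X[...,:2]@ex,X[...,:2]@ey,X[...,2]],-1)*1000
m=(J[...,2]>75)&(J[...,2]<105)&(abs(J[...,0]-457)<25)&(abs(J[...,1]+198)<25)
print(m.sum(),J[m].mean(0),J[m].min(0),J[m].max(0))
# bracket pose from start: top cam (529.3,-302.1)yaw19.6, foot 529.4,-301.9
go(.53,-.303,.18,109.6)
E
```

```text
405 [ 457.36870017 -198.203996     90.22712266] [ 448.63055849 -208.46044872   75.60976687] [ 465.94474195 -190.65926597   94.24308471]
at [ 0.4852 -0.109   0.2024] [1.7995e+02 7.0000e-02 1.0047e+02] F [-0.2  0.7 -0.8] w 0.0596 t 7.8
units [-4.973  0.219  0.567] turn -0.913 rows>= 3.2
```

View pics/w6.png

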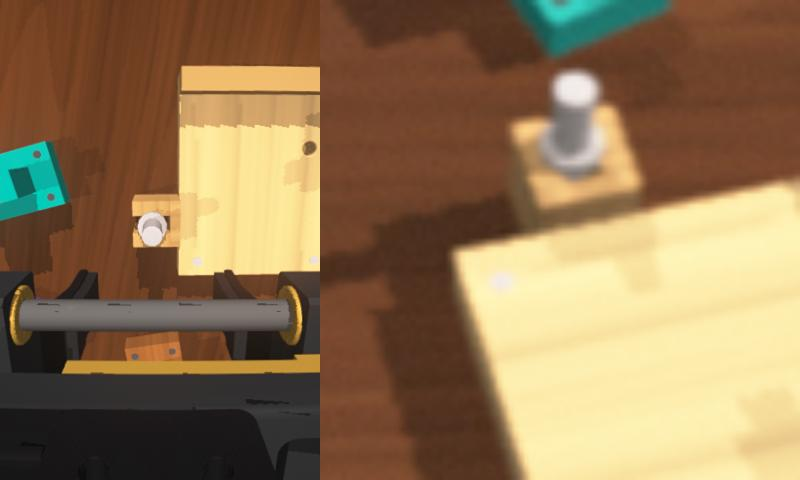

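The pin hangs upright in the notch, top at 92 mm, at crop (152,230). Next is the bracket.

Emit:
drive_tool(moves=[-1.4,0.05,0,-0.2,60,-2.8,0.1,0,-0.4,60,-4.2,0.15,0,-0.6,60,-5.6,0.2,0,-0.9,60,-6.2,0.2,0,-0.9,60])

```text
time_s: 8.43
tool_pos: [0.5364, -0.3552, 0.1992]
tool_rot: [-179.9, -0.1, 109.2]
force: [0.7, 0.5, -0.4]
grip_width: 0.0601
grasp_force: 0.0
```

Emit:
drive_tool(moves=[0,0,0,0,60,0,0,0,0,60])

```text
time_s: 8.68
tool_pos: [0.538, -0.3492, 0.2009]
tool_rot: [-180.0, -0.1, 109.6]
force: [0.3, 0.6, 1.2]
grip_width: 0.0602
grasp_force: 0.0
```

```bash
python3 - <<'E'
from h import *
import pickle
go(.53,-.303,.12,109.6)
c=cam('wrist');pickle.dump(c,open('w7.pkl','wb'));save(c,'w7.png')
X=cloud(c);h=cv2.cvtColor(c[0],cv2.COLOR_RGB2HSV)
near=(abs(X[...,0]-.53)<.08)&(abs(X[...,1]+.303)<.08)&(np.arange(480)[:,None]<265)
for lo,hi in((.018,.03),(.066,.078)):
    m=near&(X[...,2]>lo)&(X[...,2]<hi);P=X[m]
    print(m.sum(),P.mean(0),cv2.minAreaRect(P[:,:2].astype(np.float32)*1000),np.argwhere(m).min(0),np.argwhere(m).max(0))
go(.53,-.303,.12,109.6)
E
```

```text
at [ 0.538  -0.3492  0.2009] [-1.7998e+02 -1.3000e-01  1.0958e+02] F [0.3 0.6 1.2] w 0.0602 t 8.68
units [1.15  0.2   2.025] turn -0.002 rows>= 1.5
4779 [ 0.52722962 -0.29992378  0.02378036] ((528.793701171875, -303.07501220703125), (64.3420639038086, 100.24391174316406), 19.62053680419922) [121 288] [223 355]
1829 [ 0.52862728 -0.30282256  0.07175396] ((528.7521362304688, -303.49755859375), (26.20881462097168, 50.045223236083984), 19.287580490112305) [148 307] [207 338]
at [ 0.5382 -0.349   0.2014] [-1.7999e+02 -8.0000e-02  1.0962e+02] F [-0.6  0.9 -0.4] w 0.0602 t 8.72
units [1.149 0.192 2.037] turn 0.002 rows>= 1.5
```

Emit:
drive_tool(moves=[1.15,0.16,0.6,0,60,1.15,0.16,1.8,0,60,1.15,0.16,3.0,0,60,1.15,0.16,3.8,0,60,1.15,0.16,3.8,0,60])

```text
time_s: 9.35
tool_pos: [0.5268, -0.3032, 0.0476]
tool_rot: [-179.8, -0.2, 109.6]
force: [-0.3, 0.4, 0.7]
grip_width: 0.0599
grasp_force: 0.0
```

```bash
python3 -c "
from h import *
go(.5288,-.3035,.030,109.6)"
```

```text
at [ 0.5268 -0.3032  0.0476] [-179.81   -0.25  109.6 ] F [-0.3  0.4  0.7] w 0.0599 t 9.35
units [-0.025  0.046  0.439] turn -0.0 rows>= 0.3
```

Emit:
drive_tool(moves=[-0.02,0,0.25,0,60,-0.02,0,0.42,0,60,-0.02,0,0.42,0,60])

```text
time_s: 9.72
tool_pos: [0.529, -0.3067, 0.0332]
tool_rot: [180.0, 0.0, 109.5]
force: [-0.6, -0.6, 0.6]
grip_width: 0.0601
grasp_force: 0.0
```

Emit:
drive_tool(moves=[0,0,0,0,20,0,0,0,0,20,0,0,0,0,20,0,0,0,0,20,0,0,0,0,20], squeeze=55)

```text
time_s: 10.35
tool_pos: [0.529, -0.3066, 0.033]
tool_rot: [180.0, 0.0, 109.5]
force: [0.1, 1.4, -0.1]
grip_width: 0.0258
grasp_force: 55.0
```

Emit:
drive_tool(moves=[0,0,-0.2,0,20,0,0,-0.8,0,20,0,0,-1.6,0,20,0,0,-2.2,0,20,0,0,-2.2,0,20])

```text
time_s: 10.98
tool_pos: [0.5304, -0.3072, 0.1232]
tool_rot: [179.9, 0.2, 109.5]
force: [-1.1, 0.1, -1.5]
grip_width: 0.0257
grasp_force: 55.0
```

```bash
python3 -c "
from h import *
go(.5288,-.3035,.030,109.6)"
```

```text
at [ 0.5304 -0.3072  0.1232] [179.86   0.21 109.47] F [-1.1  0.1 -1.5] w 0.0257 t 10.97
units [ 0.109 -0.013  2.33 ] turn -0.013 rows>= 1.5
```

Emit:
drive_tool(moves=[0,0,-0.6,0,20,0,0,-1.05,0,20,0,0,-1.05,0,20])

```text
time_s: 11.35
tool_pos: [0.5298, -0.3069, 0.1639]
tool_rot: [179.9, 0.1, 109.5]
force: [0.7, -0.4, -1.3]
grip_width: 0.0256
grasp_force: 55.0
```

```bash
python3 -c "
from h import *
go(.6191,-.0245,.165,100.6)"
```

```text
at [ 0.5298 -0.3069  0.1639] [1.7992e+02 1.1000e-01 1.0947e+02] F [ 0.7 -0.4 -1.3] w 0.0256 t 11.35
units [ 5.912  4.458 -0.033] turn 0.887 rows>= 4.7
```

Emit:
drive_tool(moves=[1.2,0.9,0,0.2,20,2.4,1.8,0,0.4,20,3.6,2.7,0,0.6,20,4.8,3.6,0,0.8,20,5.9,4.45,0,0.89,20])

```text
time_s: 11.98
tool_pos: [0.6179, -0.0227, 0.1617]
tool_rot: [-179.9, -0.0, 100.6]
force: [0.4, 0.2, -2.0]
grip_width: 0.0258
grasp_force: 55.0
```

Emit:
drive_tool(moves=[0,0,0,0,20,0,0,0,0,20,0,0,0,0,20])

```text
time_s: 12.35
tool_pos: [0.6177, -0.027, 0.1621]
tool_rot: [-179.9, 0.0, 100.4]
force: [-0.0, 0.1, -1.0]
grip_width: 0.0252
grasp_force: 55.0
```

```bash
python3 - <<'E'
from h import *
import pickle
go(.6191,-.0245,.12,100.6)
c=cam('wrist');pickle.dump(c,open('w8.pkl','wb'));save(c,'w8.png')
go(.6191,-.0245,.12,100.6)
E
```

```text
at [ 0.6177 -0.027   0.1621] [-1.7992e+02  4.0000e-02  1.0040e+02] F [-0.   0.1 -1. ] w 0.0252 t 12.35
units [0.057 0.048 1.052] turn -0.02 rows>= 0.7
at [ 0.6178 -0.027   0.1623] [-1.7994e+02  4.0000e-02  1.0040e+02] F [-0.4 -0.9 -1.8] w 0.0255 t 12.4
units [0.055 0.045 1.058] turn -0.02 rows>= 0.7
```

View pics/w8.png

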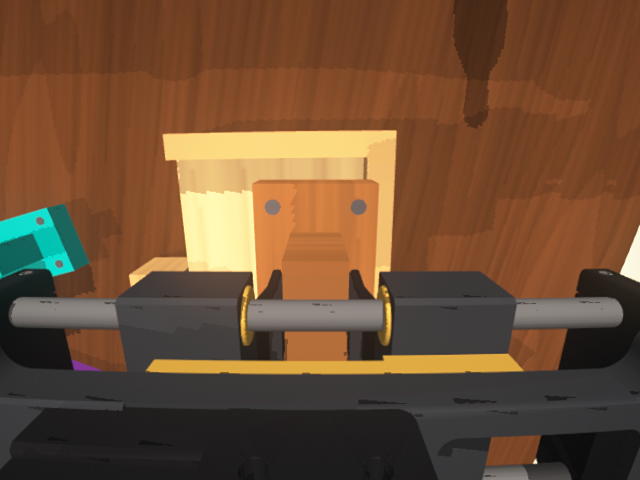

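The bracket is held with its left end at rows 180-295. The left fence is at rows 132-160 and the far fence at columns 365-396. I'll measure the gaps and the relative yaw.

```bash
cat > gap.py <<'E'
from h import *
import sys,pickle
def gaps(c):
    X=cloud(c)*1000;h=cv2.cvtColor(c[0],cv2.COLOR_RGB2HSV);z=X[...,2]
    th=np.radians(10.7);R=np.array([[np.cos(th),np.sin(th)],[-np.sin(th),np.cos(th)]])
    J=X[...,:2]@R.T
    zb=float(sys.argv[1]) # foot top height mm
    r=np.arange(480)[:,None]<270
    B=r&(abs(z-zb)<6)&(abs(J[...,0]-605)<60)&(abs(J[...,1]+130)<70)&((h[...,0]<14)|(zb>70))
    n,l,st,_=cv2.connectedComponentsWithStats(B.astype(np.uint8));k=1+st[1:,4].argmax();B=l==k
    P=J[B];print('foot px',B.sum(),'z',z[B].mean())
    q=P[:,0];far=[];end=[]
    for rr in np.unique(np.where(B)[0]):
        a=np.where(B[rr])[0]
        if len(a)>20: far.append(J[rr,a.max()])
    for cc in np.unique(np.where(B)[1]):
        a=np.where(B[:,cc])[0]
        if len(a)>10: end.append(J[a.min(),cc])
    far=np.array(far)[6:-3];end=np.array(end)[6:-6]
    v=cv2.fitLine(far.astype(np.float32),cv2.DIST_HUBER,0,.01,.01).ravel();print('far side x',np.median(far[:,0]),'yaw rel',-np.degrees(np.arctan(v[0]/v[1])),'end y',np.median(end[:,1]),end=' ')
    v=cv2.fitLine(end.astype(np.float32),cv2.DIST_HUBER,0,.01,.01).ravel();print('end yaw',np.degrees(np.arctan(v[1]/v[0])))
    F=(abs(z-52)<5)&(h[...,0]>=13)
    Ff=F&(J[...,0]>635)&(J[...,0]<675)&r;Fl=F&(J[...,1]>-85)&(J[...,1]<-50)
    o=[];
    for rr in np.unique(np.where(Ff)[0]):
        a=np.where(Ff[rr])[0]; o.append(J[rr,a.max()])
    o=np.array(o)[20:]
    v=cv2.fitLine(o.astype(np.float32),cv2.DIST_HUBER,0,.01,.01).ravel();print('far fence outer x',np.median(o[:,0]),'->inner',np.median(o[:,0])-22,'yaw rel',-np.degrees(np.arctan(v[0]/v[1])))
    print('left fence y',np.percentile(J[Fl][:,1],[2,50,98]))
np.set_printoptions(precision=2,suppress=True)
if __name__=='__main__':
    c=pickle.load(open(sys.argv[2],'rb')) if len(sys.argv)>2 else cam('wrist')
    gaps(c)
    t=env.get_obs();print(t['tool_pos'],t['tool_rot'],t['force'],t['time_s'])
E
python3 gap.py 154 w8.pkl
```

```text
foot px 8580 z 152.9765170406886
far side x 634.7248416159009 yaw rel -0.24867783 end y -87.9284225865046 end yaw -0.16747583
far fence outer x 665.6575571516265 ->inner 643.6575571516265 yaw rel 0.68139076
left fence y [-81.32 -67.97 -57.8 ]
[ 0.62 -0.03  0.16] [-179.94    0.04  100.4 ] [-0.41 -0.95 -1.78] 12.4
```

Emit:
drive_tool(moves=[0,0,0.7,-0.03,20,0,0,1.4,-0.03,20,0,0,2.0,-0.03,20,0,0,2.3,-0.03,20,0,0,2.3,-0.03,20])

```text
time_s: 13.02
tool_pos: [0.6176, -0.0256, 0.0702]
tool_rot: [-179.9, -0.0, 100.8]
force: [-0.0, 0.4, -1.4]
grip_width: 0.0258
grasp_force: 55.0
```

```bash
python3 gap.py 61
```

```text
foot px 8477 z 61.13702392123828
far side x 634.1714985415058 yaw rel 0.1951838 end y -86.52219881779192 end yaw 0.23243383
far fence outer x 665.399520513517 ->inner 643.399520513517 yaw rel 0.021232553
left fence y [-81.37 -67.85 -57.92]
[ 0.62 -0.03  0.07] [179.98   0.01 100.82] [ 0.7   0.47 -1.85] 13.075
```

Emit:
drive_tool(moves=[0,0,0.05,0,20,0,0,0.1,0,20,0,0,0.14,0,20,0,0,0.14,0,20])

```text
time_s: 13.58
tool_pos: [0.6181, -0.0248, 0.0652]
tool_rot: [-180.0, 0.0, 100.9]
force: [-0.2, -0.3, -2.3]
grip_width: 0.0258
grasp_force: 55.0
```

Emit:
drive_tool(moves=[0,0,0.03,0,20,0,0,0.03,0,20])

```text
time_s: 13.82
tool_pos: [0.6181, -0.0248, 0.064]
tool_rot: [-180.0, 0.0, 100.9]
force: [-0.2, -0.1, -1.2]
grip_width: 0.0256
grasp_force: 55.0
```

Emit:
drive_tool(moves=[0,0,0.02,0,20,0,0,0.03,0,20,0,0,0.03,0,20])

```text
time_s: 14.2
tool_pos: [0.6182, -0.0248, 0.063]
tool_rot: [-180.0, 0.0, 100.9]
force: [0.1, 0.6, -0.8]
grip_width: 0.0258
grasp_force: 55.0
```

Emit:
drive_tool(moves=[0,0,0.02,0,20,0,0,0.03,0,20,0,0,0.03,0,20])

```text
time_s: 14.58
tool_pos: [0.6182, -0.0248, 0.063]
tool_rot: [-180.0, 0.0, 100.9]
force: [-3.9, -0.2, 6.8]
grip_width: 0.0255
grasp_force: 55.0
```

Emit:
drive_tool(moves=[0.06,0.07,-0.01,0.02,20,0.12,0.14,-0.01,0.02,20,0.16,0.19,-0.01,0.02,20,0.16,0.19,-0.01,0.02,20])

```text
time_s: 15.08
tool_pos: [0.6252, -0.0183, 0.063]
tool_rot: [180.0, 0.1, 100.6]
force: [-2.4, -2.2, 5.0]
grip_width: 0.0257
grasp_force: 55.0
```

```bash
python3 gap.py 54
```

```text
foot px 8501 z 53.866176230182674
far side x 643.1213859038536 yaw rel 0.13186796 end y -80.73168348295441 end yaw 0.11318961
far fence outer x 665.2550272302244 ->inner 643.2550272302244 yaw rel 0.20294288
left fence y [-83.8  -68.46 -57.85]
[ 0.63 -0.02  0.06] [179.95   0.12 100.63] [-2.01 -2.31  5.2 ] 15.125
```

Emit:
drive_tool(moves=[0.03,0.01,0,0,20,0.06,0.03,0,0,20,0.09,0.05,0,0,20,0.09,0.05,0,0,20])

```text
time_s: 15.62
tool_pos: [0.6252, -0.0182, 0.0632]
tool_rot: [-179.8, 0.4, 100.5]
force: [-6.2, -8.6, 10.4]
grip_width: 0.0255
grasp_force: 55.0
```

```bash
cat > f.py <<'E'
from h import *
o=env.get_obs();th=np.radians(10.7);R=np.array([[np.cos(th),np.sin(th)],[-np.sin(th),np.cos(th)]])
print('jig F',(R@o['force'][:2]).round(1),o['force'][2].round(1),'pos',(R@o['tool_pos'][:2]*1000).round(1),o['tool_rot'].round(2),o['wrist_torque'].round(2),o['time_s'])
E
python3 f.py
```

```text
jig F [-7.7 -7.3] 10.4 pos [ 610.9 -133.9] [-179.81    0.36  100.51] [-1.57  1.25  0.21] 15.625
```

Emit:
drive_tool(moves=[0,0,-0.02,0,20,0.03,0,-0.03,0,20,0.06,0.02,-0.03,0,20,0.06,0.02,-0.03,0,20])

```text
time_s: 16.12
tool_pos: [0.6247, -0.0154, 0.0633]
tool_rot: [-179.7, 0.3, 100.5]
force: [-5.3, -8.3, 6.6]
grip_width: 0.0258
grasp_force: 55.0
```

```bash
python3 f.py; python3 gap.py 54
```

```text
jig F [-6.8 -7.2] 6.6 pos [ 610.9 -131.1] [-179.72    0.32  100.53] [-1.64  1.18  0.18] 16.125
foot px 8472 z 54.02928349043831
far side x 643.1354192872363 yaw rel -0.09235531 end y -77.84520914621481 end yaw 0.07965466
far fence outer x 665.2086368747555 ->inner 643.2086368747555 yaw rel 0.19044365
left fence y [-83.79 -68.89 -57.82]
[ 0.62 -0.02  0.06] [-179.72    0.32  100.53] [-5.9  -7.72  5.82] 16.175
```

Emit:
drive_tool(moves=[0.03,0.03,-0.01,0,20,0.07,0.07,-0.01,0,20,0.1,0.1,-0.01,0,20,0.1,0.1,-0.01,0,20,0.1,0.1,-0.01,0,20])

```text
time_s: 16.8
tool_pos: [0.6249, -0.0152, 0.0636]
tool_rot: [-179.3, 0.6, 100.4]
force: [-14.7, -14.6, 13.8]
grip_width: 0.0252
grasp_force: 55.0
```

```bash
python3 f.py; python3 gap.py 54
```

```text
jig F [-17.2 -11.6] 13.8 pos [ 611.2 -131. ] [-179.26    0.6   100.41] [-2.92  3.13  0.37] 16.8
foot px 8467 z 54.235171513601074
far side x 643.2558043226036 yaw rel -0.016137233 end y -77.79359570801716 end yaw 0.087108806
far fence outer x 665.2568176687003 ->inner 643.2568176687003 yaw rel 0.09829757
left fence y [-83.77 -68.94 -57.81]
[ 0.62 -0.02  0.06] [-179.25    0.6   100.4 ] [-14.67 -14.56  13.57] 16.85
```

Emit:
drive_tool(moves=[0.03,0,-0.03,0,20,0.08,0.02,-0.05,0,20,0.12,0.04,-0.05,0,20,0.12,0.04,-0.05,0,20,0.12,0.04,-0.05,0,20])

```text
time_s: 17.48
tool_pos: [0.6248, -0.0146, 0.0641]
tool_rot: [-179.1, 0.9, 100.3]
force: [-14.2, -20.7, 9.2]
grip_width: 0.0258
grasp_force: 55.1
```

```bash
python3 f.py; python3 gap.py 54
```

```text
jig F [-17.8 -17.7] 9.2 pos [ 611.2 -130.4] [-179.09    0.88  100.32] [-4.51  2.88  0.54] 17.475
foot px 8354 z 54.47239139512332
far side x 643.2938049008468 yaw rel 0.2627822 end y -77.54112848068108 end yaw -0.163096
far fence outer x 665.1918514705455 ->inner 643.1918514705455 yaw rel 0.10944445
left fence y [-83.81 -68.95 -57.92]
[ 0.62 -0.01  0.06] [-179.09    0.88  100.32] [-13.67 -20.26   8.58] 17.525
```

```bash
cat > tilt.py <<'E'
from h import *
c=cam('wrist');X=cloud(c)*1000;h=cv2.cvtColor(c[0],cv2.COLOR_RGB2HSV)
th=np.radians(10.7);R=np.array([[np.cos(th),np.sin(th)],[-np.sin(th),np.cos(th)]]);J=X[...,:2]@R.T
def fit(m,l):
    A=np.c_[J[m]-[611,-128],np.ones(m.sum())];z=X[m][:,2];k=np.ones(len(z),bool)
    for _ in range(4):
        s=np.linalg.lstsq(A[k],z[k],rcond=None)[0];k=abs(A@s-z)<2.5
    print(l,k.sum(),'slope deg x,y',np.degrees(s[:2]).round(2),'z0',s[2].round(2))
z=X[...,2];r=(np.arange(480)[:,None]<268)
fit(r&(abs(z-54)<6)&(J[...,0]>582)&(J[...,0]<641)&(J[...,1]<-80)&(J[...,1]>-103),'foot')
fit(r&(abs(z-30)<6)&(J[...,0]>500)&(J[...,0]<570)&(J[...,1]<-90)&(J[...,1]>-150),'bed')
fit(r&(abs(z-52)<6)&(J[...,0]>500)&(J[...,0]<660)&(J[...,1]<-60)&(J[...,1]>-75),'left fence')
E
python3 tilt.py
```

```text
foot 5084 slope deg x,y [-0.88 -1.22] z0 55.22
bed 7428 slope deg x,y [ 0.07 -0.14] z0 29.98
left fence 9403 slope deg x,y [ 0.01 -0.17] z0 51.93
```

Emit:
drive_tool(moves=[0,0,0.03,0,20,0.0,0.0,0.06,0,20,0.0,0.0,0.06,0,20,0.0,0.0,0.06,0,20])

```text
time_s: 18.08
tool_pos: [0.6249, -0.0147, 0.0639]
tool_rot: [-179.1, 0.9, 100.3]
force: [-18.6, -21.6, 20.3]
grip_width: 0.0256
grasp_force: 55.1
```

```bash
python3 f.py; python3 tilt.py
```

```text
jig F [-22.3 -17.7] 20.3 pos [ 611.3 -130.5] [-179.08    0.93  100.3 ] [-4.38  4.05  0.59] 18.075
foot 5090 slope deg x,y [-0.95 -0.97] z0 54.96
bed 7448 slope deg x,y [ 0.01 -0.13] z0 29.88
left fence 9389 slope deg x,y [ 0.02 -0.17] z0 51.93
```

Emit:
drive_tool(moves=[-0.01,-0.01,-0.03,0,20,-0.02,-0.02,-0.06,0,20,-0.02,-0.02,-0.06,0,20,-0.02,-0.02,-0.06,0,20])

```text
time_s: 18.62
tool_pos: [0.6248, -0.0146, 0.0641]
tool_rot: [-179.2, 0.8, 100.4]
force: [-11.6, -19.1, 6.3]
grip_width: 0.0255
grasp_force: 55.1
```

```bash
python3 f.py; python3 tilt.py; python3 gap.py 54
```

```text
jig F [-14.9 -16.6] 6.3 pos [ 611.3 -130.4] [-179.19    0.82  100.35] [-4.32  2.53  0.52] 18.625
foot 5084 slope deg x,y [-0.86 -0.97] z0 55.0
bed 7440 slope deg x,y [ 0.01 -0.13] z0 29.88
left fence 9405 slope deg x,y [ 0.01 -0.17] z0 51.91
foot px 8346 z 54.48078546578124
far side x 643.2742843340379 yaw rel 0.49621075 end y -77.52715983308217 end yaw 0.026167909
far fence outer x 665.222320567996 ->inner 643.222320567996 yaw rel 0.09054531
left fence y [-83.79 -68.93 -57.95]
[ 0.62 -0.01  0.06] [-179.19    0.82  100.36] [-11.64 -18.79   6.07] 18.725
```

```bash
python3 - <<'E'
from h import *
s=cam('scene');save(s,'end.png')
E
```

```text
(no output)
```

View pics/end.png

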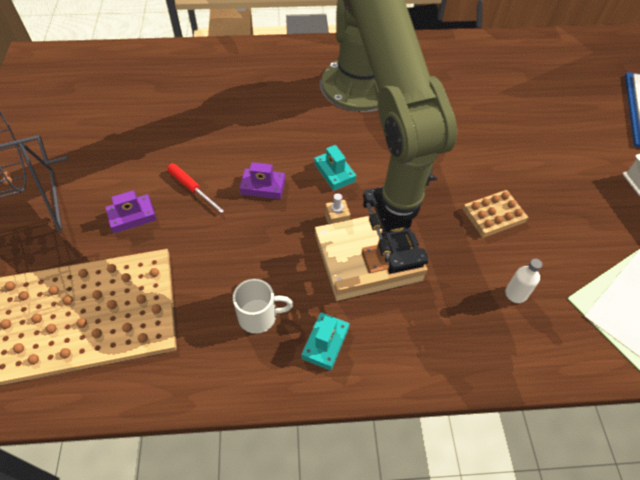

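The pin hangs in the notch at (338,205), the bracket is held in the corner at (390,258), and everything else is where it was. I'm handing in.

```bash
python3 f.py; python3 -c "
from cell import env
print(env.sign_off())"
```

```text
jig F [-15.5 -16.5] 6.1 pos [ 611.3 -130.4] [-179.19    0.82  100.35] [-4.33  2.49  0.64] 18.775
the job is handed in; nothing more can be done
None
```

The job is handed in: the pin hangs by its collar in the notch, and the bracket is held in the corner, pushed at about 15 N toward the far fence and 16 N toward the left, though the push tips it about 1° off flat; the verdict was not shown.

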